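Swing the loaded serving board in under the buffet shelf until it meets the hidden stop

ROBOT

A 6-joint arm with a two-finger parallel gripper is mounted at the origin on the work surface. World frame = base frame: x ahead of the robot, y to its left, z up, the work surface at z = 0. Lengths are in mm, angles in rad, forces in N, time in s.
With the tool pointing down it reaches from about 275 to 850 mm from the base axis. Payload 5.2 kg.
Tool frame: the origin (TCP) lies between the finger pads; the fingertips stand 8 mm ahead of it and the grasp point (between the pads) lies 11 mm behind it; z points along the fingers, x is the direction in which the jaws open and shut, and the axes are right-handed (so a half turn about z gives the same grasp; the last joint's range is limited). The gripper opens to 85 mm and grips with 20 to 120 N. Pads are 22 mm wide; open, the fingers measure 114 mm over their backs; the gripper's body (76 mm by 85 mm) begins 54 mm behind the grasp point. The pads swing forward as they close: fully open they stand 13 mm farther back than shut.
Start: joints at [1.089, 0.259, 1.535, -0, 1.348, -0.203], TCP at [151.339, 528.774, 239.31] pointing down, gripper open.
Joint ranges: [-3.14, 3.14], [-0.91, 2.08], [0.19, 2.58], [-1.22, 4.36], [0.22, 2.71], [-3.12, 3.12]. Speed limits (rad/s): [2.57, 2.57, 3.14, 3.14, 3.14, 3.14].

INTERFACE

Orientations are given as a rotation vector (axis times angle).
In Python, from plant import robot, imaging, hand_in gives the robot as it stands. The module is installed in compiled form; this text tells all that it offers.
- The arm moves only by the shell command python3 -m creep 'ROWS' [OPENING] [FORCE]. ROWS is JSON, a list that holds one entry, the list of rows, each a list of 4 numbers: the shift along the world's x, y, z in mm, then the turn about the world's z in rad. A call has 1 to 20 rows; each row shifts and turns the pose as measured when the row begins; what a row does not reach is not made up. A row lasts 1/10 s, in which the tool goes at most 50 mm and 8.59 degrees, less where a joint would pass 70% of its speed; a pose out of reach is approached as far as the arm can. A call is refused whole if a number of a shift passes 50 or a number of a turn 0.15, either way. A call with a gripper value outside its range is refused whole. OPENING is the opening, from 0 (shut) to 1 (fully open), set as the call begins (- or left out, the last holds). The fingers move at their own pace and stop on an object; FORCE is the grip in N (left out, the last holds). Time passes only in rows, so rows that do not move let the fingers close. It gives the time, the measured TCP pose, the force and the opening at its end, in the units of the state.
- robot.observe(): the state, without advancing time (a new reading comes with each control period).
- imaging.read_camera(name): name is "scene" or "top" or "wrist"; returns the picture (420x560x3 uint8, red, green, blue); there is no depth.
- imaging.camera_params(name): a dict with "vfov" (degrees; the focal length in pixels is half the picture's height over the tangent of half this angle, whatever the lens; pixels are square), "cx", "cy" (the principal point, pixels), "rvec" (rotation vector, rad) and "tvec" (3), from world to camera coordinates, as OpenCV has them; the wrist camera has in their place "tool_from_camera" (4x4, takes a point from camera to tool coordinates, whose origin is the TCP and whose axes are the tool frame's). Camera axes: x right, y down, z forward; pixel columns grow to the right and rows downward; lengths in mm; the calibration is good to about 2 mm. The wrist camera is an equidistant fisheye: a pixel r from the principal point sees the ray r / f radians off the axis. A picture is of the moment at which its call begins: read the wrist's pose just before it. camera_params takes no time and is no camera call.
- hand_in(): hands the job in, once; it reports no verdict.
The state is a dict: "t": time; "joint_positions": joint angles; "qvel": joint speeds; "joint_torque": joint torques, N m; "tool_pos": TCP position; "eef_rot": TCP orientation; "ft_force": force on the tool from outside, world axes, zero at the start; "torque": the same for the moment, N m; "finger_gap": finger opening in mm.
Only numpy, scipy, OpenCV 4.12 (cv2) and the standard library are available. Lean on these libraries where they do the work, as an engineer would, in place of code of your own. Each camera call takes 0.05 s, during which the arm holds its last target.

TASK

Push near the free end of the wooden serving board to swing it round, about the end with the heavy crock on it, in under the low display shelf until you feel it meet the stop hidden there. Press it home for a moment with a light, steady push (about 7 to 12 N, never over 25 N) and leave it resting against the stop. The crock must stay upright and practically where it is, and the plates, bowls and sauce bottle must not be disturbed.

Things in the scene. Friction and masses are not known exactly. Their poses are not given: they have to be found in the camera images.
- board: Loose pale wooden board, 200 x 70 x 18 mm, ends half-round (radius 35 mm), 0.16 to 0.26 kg, flat on the counter. Origin on its underside, on the centre line, 35 mm from the crock end, below the crock. x runs along it to the free end (165 mm away), y across, z up. It starts turned out towards the robot, 0.55 to 1.0 rad off the line of the shelf's front edge; swinging it takes under 3 N.
- board_tip (a point): The outermost point of the board's free end, on its centre line at half thickness (9 mm up); same axes as the board.
- crock: Squat lidded brown stoneware crock, 64 mm diameter, 70 mm high with its knob, about 0.45 kg (varies by a quarter), standing loose on the board's end over the board's origin. Origin at the centre of its underside. Its weight makes that end the natural pivot.
- shelf: Low fixed wooden display shelf. Origin on the counter below the middle of its open front edge; x points inwards, y left along the front edge, z up. Its top covers x 0 to 130, y -85 to 65 mm, underside 36 mm, upper face 52 mm above the counter. Open in front and on its left; closed at the back (x 114 mm) and right (y -71 mm). The crock stands outside, about 145 mm along +y.
- shelf_edge (a point): Point on the shelf's front edge, at its upper face, straight above the shelf's origin; same axes. Three small black cups fixed on the shelf, centres 102 mm behind this edge, rise 30 mm above its upper face. Once home, the board's near long side still stands out in front of this edge, where it can be pushed.
- stop_zone (a point): Middle of the hidden stop's range, 35 mm inside the front edge, 20 mm up; shelf's axes. The stop is a firm block, 40 mm wide along y, centred here, 5 to 35 mm above the counter. Its front face lies up to 20 mm nearer or farther along x, differently each time; no pose or picture shows it. The board's far long side meets it with the board within 0.3 rad of the front edge's line.
- plates: Bystander: pile of small white plates, 100 mm diameter, 42 mm high, on the counter to the right of the shelf. Origin under its centre.
- bowls: Bystander: pile of black bowls with a red inside, 80 mm diameter, 57 mm high, on the counter to the left, on the robot's side of the crock. Origin under its centre.
- sauce: Bystander: brown glass sauce bottle, 48 mm diameter, 120 mm high, on the counter to the left beyond the crock. Origin under its centre.
There are look-alikes about, which are no part of the job. There is more than one size of the crock; the job needs the middle-sized.

How it is judged (in metres and radians):
On the way:
1. the board, roughly in line with the shelf's front edge, is pressed against the hidden stop with more than 2.5 N for 0.3 s (contact force between board and shelf above 2.5 N and angle between the x axis of board and the y axis of shelf, either way round below 0.45 rad), for 0.3 s.
At the end, for the whole second after the job is handed in: Pressed home before, the board lies flat and still, resting against the stop (over 0.2 N remains), free end under the shelf, within 0.45 rad of its front edge's line; the crock is upright, within 15 mm of its place on the board and 30 mm of where it stood on the counter (contact force between board and shelf above 0.2 N and angle between the x axis of board and the y axis of shelf, either way round below 0.45 rad and x of board_tip in the frame of shelf above -0.065 m and angle between board's own z axis and vertical below 0.05 rad and height (world z) of board below 0.005 m and linear speed of board below 0.01 m/s and angle between crock's own z axis and vertical below 0.1 rad and horizontal distance between crock and board below 0.015 m and distance of crock from where it was at the start of the episode below 0.03 m); the robot touches nothing.
It fails at once if the board is rammed against the stop or shelf with more than 25 N (contact force between board and shelf above 25 N).
It fails at once if the crock is shifted by more than 40 mm or tipped (distance of crock from where it was at the start of the episode above 0.04 m or angle between crock's own z axis and vertical above 0.3 rad).
It fails at once if the plates, bowls or sauce bottle are moved by more than 15 mm (distance of any of plates, bowls, sauce from where it was at the start of the episode above 0.015 m).
It also fails if it takes over 45 s, if anything falls off the work surface, if the arm or the gripper's body presses on something with over 40 N, if the wrist force passes 120 N, or if a joint passes its speed limit or range.

## Working session

There is one attempt and no reset: what is moved stays moved. The work goes in short steps, Python scripts to look and compute and a shell command to move; the robot and the scene stay as the last step left them, time stands still between calls to the robot, and variables do not carry over. Pictures are saved under pics/ and viewed, and the job is handed in when it is done.

```bash
mkdir -p pics; python3 - <<'E'
from plant import robot, imaging
import cv2
s=robot.observe();print(s)
for n in("scene","top"):
    print(n,imaging.camera_params(n)); cv2.imwrite(f"pics/{n}0.png",imaging.read_camera(n)[:,:,::-1])
E
```

```text
{'t': 0.0, 'joint_positions': array([ 1.08923925e+00,  2.59323361e-01,  1.53610883e+00,  9.59479780e-06,
        1.34797867e+00, -2.02785708e-01]), 'qvel': array([-0.00152747, -0.00015396,  0.00168361, -0.00106478, -0.00046168,
       -0.00071089]), 'joint_torque': array([-7.92691139e-06, -4.46025145e+01, -2.90571392e+01, -3.85620124e-04,
        1.18916400e-02, -8.58706812e-06]), 'tool_pos': array([151.06797268, 528.3079748 , 238.47490862]), 'eef_rot': array([ 2.50791767,  1.89079377, -0.00258573]), 'ft_force': array([ 0.16629698, -0.00548358, -0.52383689]), 'torque': array([ 0.02439078, -0.03332765, -0.01415051]), 'finger_gap': 85.30751632456764}
scene {'vfov': 52.552807056617524, 'cx': 274.9453676704375, 'cy': 209.09773274191053, 'rvec': array([ 1.70858484,  1.55217111, -0.82671082]), 'tvec': array([ -79.94054104, -260.46509182, 1399.11994319])}
top {'vfov': 50.99391772753851, 'cx': 285.21502677584033, 'cy': 214.48158227733973, 'rvec': array([ 2.12979443, -2.12963392,  0.19943849]), 'tvec': array([  5.53336242, 590.61458455, 852.46600217])}
```

View pics/scene0.png

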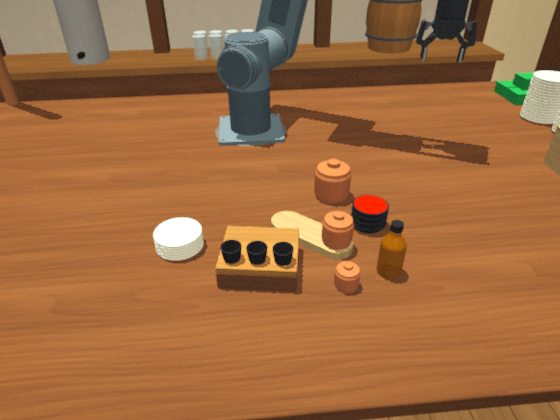

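View pics/top0.png

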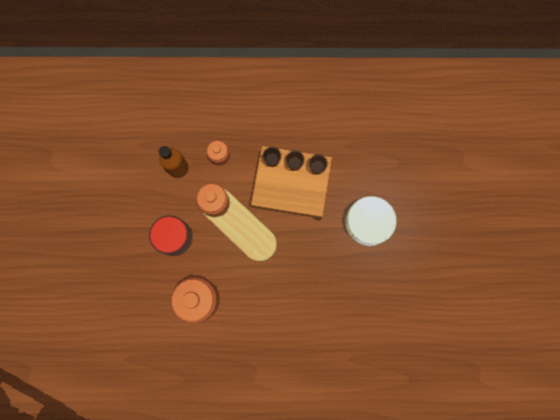

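The top view shows the board running from the crock at about (212,199) to its tip at about (265,252). The shelf's front edge runs from (252,209) to (323,215), the bowls are at (169,235), the plates at (371,221), and the big crock at (193,300). I'll zoom in to get finer pixel positions.

```bash
python3 - <<'E'
import cv2
im=cv2.imread("pics/top0.png")[120:330,140:340]
cv2.imwrite("pics/z0.png",cv2.resize(im,None,fx=2.85,fy=2.85,interpolation=cv2.INTER_CUBIC))
E
cat > h.py <<'E'
import numpy as np,cv2
from plant import imaging
def cam(n):
    p=imaging.camera_params(n);f=210/np.tan(np.radians(p["vfov"])/2)
    return f,p["cx"],p["cy"],cv2.Rodrigues(np.array(p["rvec"]))[0],np.array(p["tvec"])
def back(n,uv,z):
    f,cx,cy,R,t=cam(n);d=R.T@np.array([(uv[0]-cx)/f,(uv[1]-cy)/f,1]);c=-R.T@t
    return c+d*(z-c[2])/d[2]
def proj(n,X):
    f,cx,cy,R,t=cam(n);q=R@np.array(X,float)+t
    return np.array([cx+f*q[0]/q[2],cy+f*q[1]/q[2]])
E
```

```text
(no output)
```

View pics/z0.png

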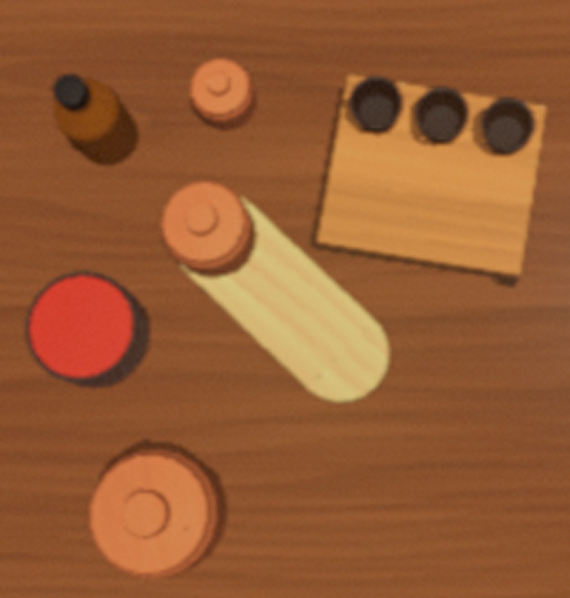

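```bash
cat > m.py <<'E'
from h import *
Z=lambda u,v:(140+u/2.85,120+v/2.85)
r=lambda a:np.round(a,1)
L=back("top",Z(317,243),52);Rr=back("top",Z(520,275),52);LB=back("top",Z(348,75),52)
print("edge",r(L),r(Rr),np.linalg.norm(L-Rr),np.linalg.norm(L-LB))
y=(L-Rr)/np.linalg.norm(L-Rr);x=np.array([y[1],-y[0],0])
O=L-65*y;O[2]=0
print("shelf O",r(O),"x",x,"y",y)
S=lambda p:r([(p-O)@x,(p-O)@y])
# board by segmentation
im=cv2.imread("pics/top0.png").astype(int);b,g,rr=im[...,0],im[...,1],im[...,2]
m=((g>150)&(rr>180)&(b<160)&(g-b>30)&(rr-g<50)).astype(np.uint8)
n,lab,st,_=cv2.connectedComponentsWithStats(m)
for i in range(1,n):
    if st[i,4]>300:print(st[i])
k=1+np.argmax(st[1:,4]);vs,us=np.where(lab==k)
P=np.array([back("top",(u,v),18) for u,v in zip(us,vs)])[:,:2]
a=[back("top",Z(*q),18)[:2] for q in((243,197),(370,320),(188,272),(300,383))]
d1=a[1]-a[0];d2=a[3]-a[2];print("side dirs",np.degrees(np.arctan2(d1[1],d1[0])),np.degrees(np.arctan2(d2[1],d2[0])))
d=d1/np.linalg.norm(d1)+d2/np.linalg.norm(d2);d/=np.linalg.norm(d);nn=np.array([-d[1],d[0]])
print("d",d,"width",np.ptp(P@nn),"tip",(P@d).max())
c=(np.percentile(P@nn,[.5,99.5])).mean()
tip=d*(P@d).max()+nn*c;org=tip-165*d
print("tip",r(tip),"org",r(org))
t3=lambda p:np.array([*p,0])
print("shelf coords tip",S(t3(tip)),"org",S(t3(org)),"ang",np.arccos(abs(d@y[:2])))
for nme,uv,z in(("crock top",(205,218),60),("bowls",(82,327),57),("plates",((371-140)*2.85,(221-120)*2.85),42),("sauce",(72,92),120),("big",(148,512),90)):
    q=back("top",Z(*uv),z);print(nme,r(q),S(q))
print("stop",r(O+35*x))
E
python3 m.py
```

```text
edge [610.2  75.8  52. ] [586.7 -71.1  52. ] 148.84151458832525 129.29853195016256
shelf O [599.9  11.6   0. ] x [ 0.98747148 -0.15779761  0.        ] y [0.15779761 0.98747148 0.        ]
[ 207  191   69   70 2059]
side dirs -134.1747481392687 -134.31085733740431
d [-0.69770048 -0.71638959] width 70.25759366017263 tip -381.41265232341357
tip [509.5  36.2] org [624.6 154.4]
shelf coords tip [-93.2  10. ] org [  1.8 144.9] ang 0.6137226605170686
crock top [626.9 156.2  60. ] [  3.8 147. ]
bowls [548.  241.8  57. ] [-87.6 219.1]
plates [ 579. -173.   42.] [   8.5 -185.6]
sauce [701.6 239.9 120. ] [ 64.4 241.5]
big [419.1 183.4  90. ] [-205.7  141.1]
stop [634.5   6.1   0. ]
```

Measured sizes agree with the given ones: shelf edge 149 mm against 150, board width 70 mm against 70, and pivot 145 mm along the shelf's y. I'll close the gripper and move above a point in front of the board's near side.

```bash
python3 -m creep '[[[23,-32,0,0],[23,-32,0,0],[23,-32,0,0],[23,-32,0,0],[23,-32,0,0],[23,-32,0,0],[23,-32,0,0],[23,-32,0,0],[23,-32,0,0],[23,-32,0,0],[23,-32,0,0],[23,-32,0,0]]]' 0 30
```

```text
t: 1.3
tool_pos: [429.0, 130.9, 234.4]
eef_rot: [-2.498, -1.903, 0.012]
ft_force: [1.8, 0.4, 0.6]
finger_gap: 0.0
```

```bash
python3 -m creep '[[[23,-23,-20,0],[23,-23,-20,0],[0,0,-30,0],[0,0,-30,0],[0,0,-30,0],[0,0,-30,0],[0,0,-20,0],[0,0,0,0]]]'
```

```text
t: 2.1
tool_pos: [479.1, 76.1, 47.2]
eef_rot: [2.507, 1.891, -0.01]
ft_force: [-0.8, -0.2, 0.0]
finger_gap: -0.2
```

```bash
python3 -m creep '[[[-9,7,-4,0],[0,2,-10,0],[0,0,-10,0],[0,0,-6,0],[0,0,0,0]]]'; python3 - <<'E'
from plant import imaging
import cv2
for n in("top","scene"):
    im=imaging.read_camera(n)[:,:,::-1]
    im=im[120:330,140:340] if n=="top" else im[150:330,130:430]
    cv2.imwrite(f"pics/{n}1.png",cv2.resize(im,None,fx=2.6,fy=2.6,interpolation=cv2.INTER_CUBIC))
E
```

```text
t: 2.6
tool_pos: [471.0, 86.4, 17.6]
eef_rot: [2.505, 1.89, -0.005]
ft_force: [0.3, 0.6, 0.0]
finger_gap: -0.0
```

View pics/top1.png

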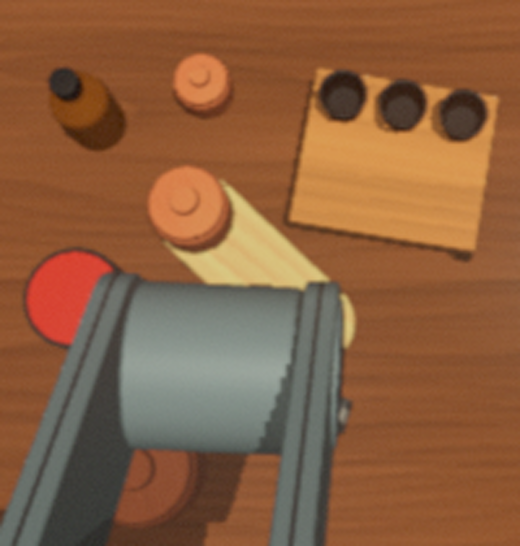

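View pics/scene1.png

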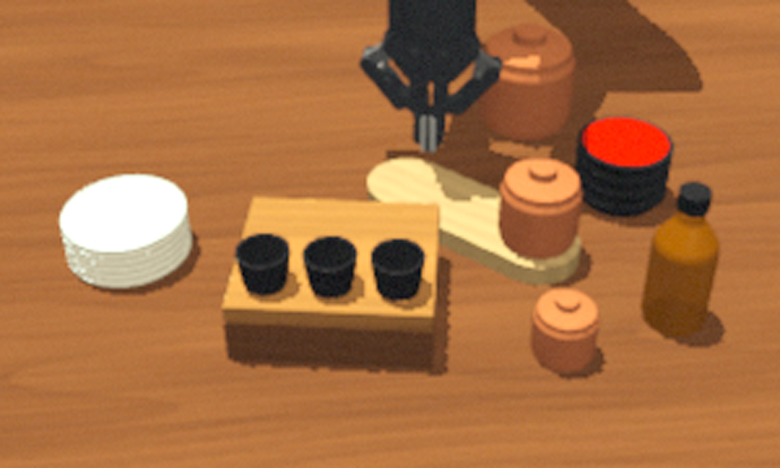

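```bash
python3 -m creep '[[[10,8,-1,0],[8,4,-1,0],[3,-3,0,0],[3,-4,0,0],[3,-5,0,0],[0,0,0,0]]]'
```

```text
t: 3.3
tool_pos: [502.6, 86.5, 17.2]
eef_rot: [2.503, 1.889, -0.0]
ft_force: [-1.1, 0.3, -0.6]
finger_gap: 0.1
```

```bash
python3 -m creep '[[[4,-6,0,0],[4,-5,0,0],[4,-5,0,0],[3,-3,-1,0],[0,0,0,0]]]'; python3 - <<'E'
from plant import imaging
import cv2
for n in("top","scene"):
    im=imaging.read_camera(n)[:,:,::-1]
    im=im[120:330,140:340] if n=="top" else im[150:330,130:430]
    cv2.imwrite(f"pics/{n}2.png",cv2.resize(im,None,fx=2.6,fy=2.6,interpolation=cv2.INTER_CUBIC))
E
```

```text
t: 3.8
tool_pos: [517.7, 65.2, 16.0]
eef_rot: [2.505, 1.888, -0.002]
ft_force: [-0.9, 0.5, 0.9]
finger_gap: -0.2
```

View pics/top2.png

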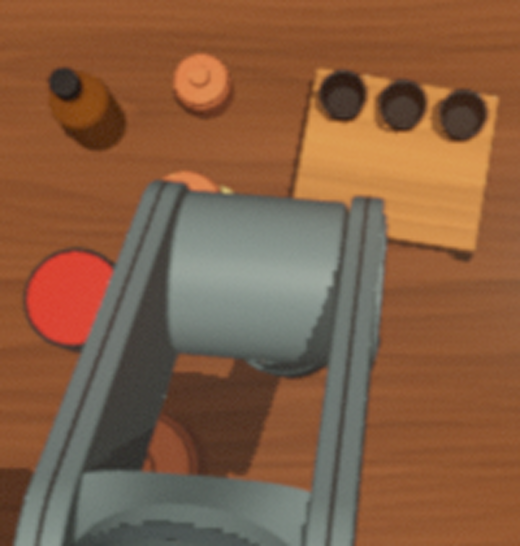

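View pics/scene2.png

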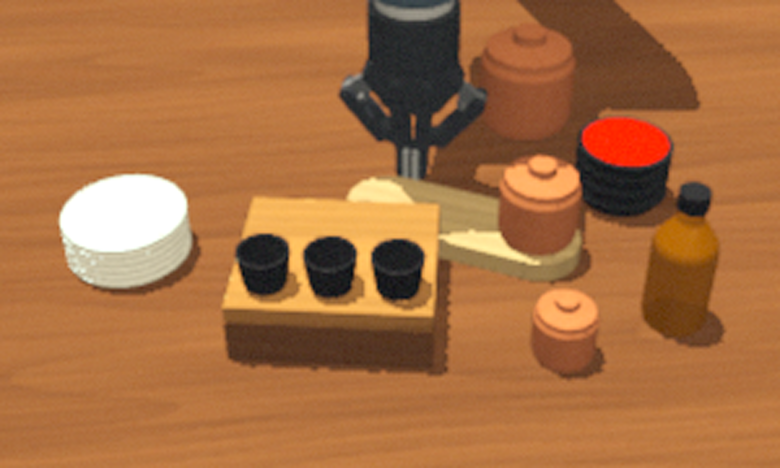

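The board is swinging under the shelf and the crock still stands at about (541,200) in the enlarged scene view. I'll go on in smaller steps and watch the force.

```bash
python3 -m creep '[[[2,-4,0,0],[3,-4,0,0],[3,-4,0,0],[3,-3,0,0],[0,0,0,0]]]'
```

```text
t: 4.4
tool_pos: [529.4, 49.6, 16.0]
eef_rot: [2.504, 1.89, -0.002]
ft_force: [0.4, -0.8, 0.1]
finger_gap: -0.1
```

```bash
python3 -m creep '[[[2,-1,0,0],[2,-1,0,0],[2,-1,0,0],[0,0,0,0]]]'
```

```text
t: 4.8
tool_pos: [535.0, 46.3, 15.9]
eef_rot: [2.505, 1.89, -0.004]
ft_force: [-0.3, -0.2, 0.5]
finger_gap: 0.0
```

```bash
python3 -m creep '[[[2,-1,0,0],[2,-1,0,0],[0,0,0,0]]]'
```

```text
t: 5.1
tool_pos: [539.1, 44.2, 15.8]
eef_rot: [2.505, 1.891, -0.005]
ft_force: [0.2, -0.0, -0.4]
finger_gap: 0.1
```

```bash
python3 -m creep '[[[2,-1,0,0],[2,-1,0,0],[0,0,0,0]]]'
```

```text
t: 5.4
tool_pos: [543.3, 42.1, 15.8]
eef_rot: [2.505, 1.891, -0.005]
ft_force: [-1.6, -0.6, -0.1]
finger_gap: -0.1
```

```bash
python3 -m creep '[[[2,-1,0,0],[2,-1,0,0],[0,0,0,0]]]'
```

```text
t: 5.7
tool_pos: [547.6, 39.9, 15.8]
eef_rot: [2.505, 1.891, -0.006]
ft_force: [-0.1, 0.1, 0.4]
finger_gap: 0.0
```

```bash
python3 -m creep '[[[2,-1,0,0],[2,0,0,0],[0,0,0,0]]]'
```

```text
t: 6.0
tool_pos: [548.6, 39.5, 15.2]
eef_rot: [-2.505, -1.892, 0.013]
ft_force: [-1.4, 0.6, 0.5]
finger_gap: -0.1
```

```bash
python3 -m creep '[[[2,-1,0,0],[1,0,0,0],[0,0,0,0]]]'
```

```text
t: 6.3
tool_pos: [548.6, 39.5, 14.7]
eef_rot: [-2.501, -1.889, 0.02]
ft_force: [-1.9, 1.1, 0.7]
finger_gap: -0.3
```

The arm has stalled at x 548.6, so the board is probably against the stop. I'll press without the trailing rest row so the force reading comes while pushing.

```bash
python3 -m creep '[[[2,0,0.5,0]]]'
```

```text
t: 6.4
tool_pos: [549.0, 39.5, 14.8]
eef_rot: [-2.499, -1.888, 0.024]
ft_force: [-8.8, -0.5, 2.6]
finger_gap: -0.3
```

```bash
python3 -m creep '[[[3,-0.5,0.5,0]]]'
```

```text
t: 6.5
tool_pos: [549.0, 39.4, 14.7]
eef_rot: [-2.495, -1.886, 0.031]
ft_force: [-11.8, 2.2, 7.0]
finger_gap: 0.3
```

```bash
python3 -m creep '[[[2.5,-0.4,0.4,0],[2.5,-0.4,0.4,0]]]'
```

```text
t: 6.7
tool_pos: [549.0, 39.4, 14.9]
eef_rot: [-2.488, -1.882, 0.044]
ft_force: [-8.7, 1.2, 6.0]
finger_gap: -0.2
```

```bash
python3 -m creep '[[[2.5,-0.4,0.3,0],[2.5,-0.4,0.3,0],[2.5,-0.4,0.3,0]]]'
```

```text
t: 7.0
tool_pos: [549.0, 39.4, 15.0]
eef_rot: [-2.478, -1.876, 0.062]
ft_force: [-9.2, 1.6, 7.2]
finger_gap: 0.4
```

Pressed at 9–12 N for over 0.5 s. The tool position puts the board's far side about 26 mm inside the shelf edge, within the stop's 15–55 mm range. Now I'll back off gently along the board's normal.

```bash
python3 -m creep '[[[-0.5,0.1,0,0],[-1,0.25,0,0],[-2,0.5,0,0],[-4,1,0,0],[-8,2,0,0],[-10,2.5,0,0],[-15,4,0,0],[-15,4,2,0],[-5,1,10,0],[0,0,25,0],[0,0,30,0],[0,0,30,0],[0,0,30,0],[0,0,30,0]]]'
```

```text
t: 8.4
tool_pos: [481.4, 56.0, 177.1]
eef_rot: [-2.478, -1.876, 0.063]
ft_force: [0.0, -0.3, -0.6]
finger_gap: -0.3
```

```bash
python3 -m creep '[[[0,30,20,0],[-20,35,10,0],[-23,32,0,0],[-23,32,0,0],[-23,32,0,0],[-23,32,0,0],[-23,32,0,0],[-23,32,0,0],[-23,32,0,0],[-23,32,0,0],[-23,32,0,0],[-10,10,0,0],[0,0,0,0],[0,0,0,0]]]'; python3 - <<'E'
from plant import imaging
import cv2
for n in("top","scene"):
    im=imaging.read_camera(n)[:,:,::-1]
    cv2.imwrite(f"pics/raw_{n}3.png",im)
    im=im[120:330,140:340] if n=="top" else im[150:330,130:430]
    cv2.imwrite(f"pics/{n}3.png",cv2.resize(im,None,fx=2.6,fy=2.6,interpolation=cv2.INTER_CUBIC))
E
```

```text
t: 9.8
tool_pos: [236.4, 429.9, 226.8]
eef_rot: [-2.49, -1.881, 0.014]
ft_force: [0.6, -0.4, -0.2]
finger_gap: -0.1
```

View pics/top3.png

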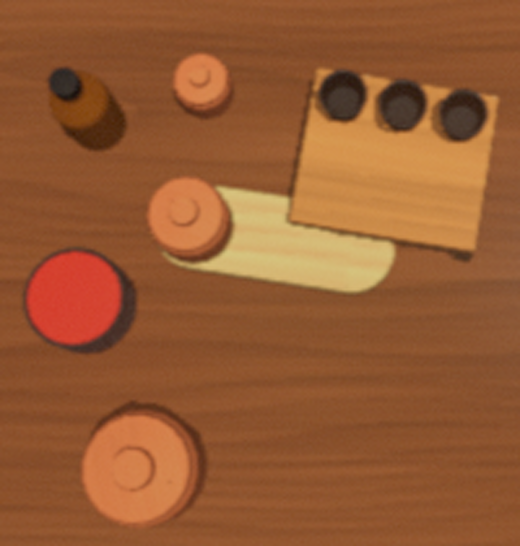

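View pics/scene3.png

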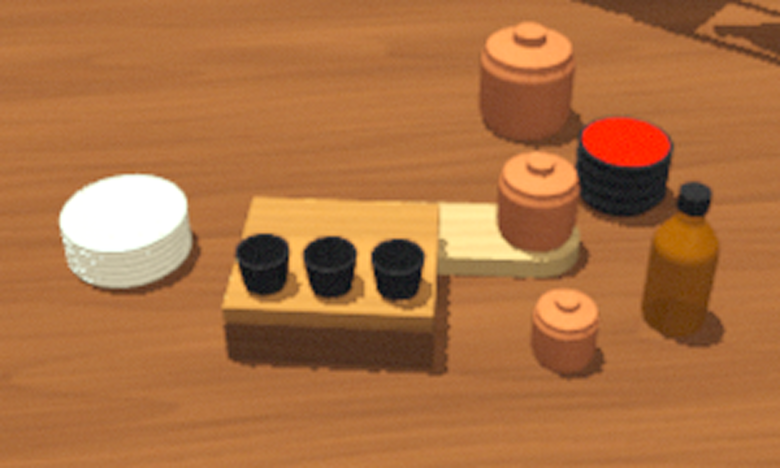

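```bash
python3 - <<'E'
from h import *
Z=lambda u,v:(140+u/2.6,120+v/2.6)
O=np.array([599.9,11.6,0]);x=np.array([.98747,-.1578,0]);y=np.array([.1578,.98747,0])
S=lambda p:np.round([(p-O)@x,(p-O)@y],1)
a=cv2.imread("pics/top0.png").astype(float)
b=cv2.imread("pics/raw_top3.png").astype(float)
# subpixel near-side edge by gradient, columns 212..270 (luminance dark->bright)
g=cv2.GaussianBlur(b[...,1],(3,3),0)
pts=[]
for u in range(220,274,3):
    col=g[205:245,u];d=-np.diff(col);k=d.argmax();pts.append(back("top",(u,205+k+.5),9))
pts=np.array(pts);print(np.array([S(p) for p in pts]).tolist())
q=np.array([S(p) for p in pts]);c=np.polyfit(q[:,1],q[:,0],1);print("slope rad",np.arctan(c[0]),"at y=19",np.polyval(c,19))
# crock shift by template match on lid
def shift(box):
    y0,y1,x0,x1=box;t=a[y0:y1,x0:x1].astype(np.uint8);
    r=cv2.matchTemplate(b[y0-12:y1+12,x0-12:x1+12].astype(np.uint8),t,cv2.TM_CCOEFF_NORMED)
    _,v,_,l=cv2.minMaxLoc(r);return l[0]-12,l[1]-12,v
for n,bx in dict(crock=(186,212,200,224),bowls=(215,256,148,192),plates=(192,250,342,400),sauce=(142,180,155,187),small=(140,165,205,230)).items(): print(n,shift(bx))
for uv in((183,210),(187,199)): p=back("top",Z(*uv),65);print("knob",p,S(p))
E
```

```text
[[-41.8, 128.9], [-40.8, 122.6], [-41.9, 115.8], [-43.1, 109.1], [-42.0, 102.7], [-41.0, 96.3], [-42.1, 89.6], [-41.1, 83.2], [-42.2, 76.5], [-41.2, 70.1], [-42.3, 63.4], [-41.3, 57.1], [-42.4, 50.3], [-41.4, 44.0], [-42.5, 37.3], [-41.5, 30.9], [-42.6, 24.2], [-41.6, 17.9]]
slope rad 0.0023898386969533757 at y=19 -41.95205709505167
crock (0, 4, 0.9440464377403259)
bowls (0, 0, 0.9974916577339172)
plates (0, 0, 0.9997382164001465)
sauce (0, 0, 0.991509735584259)
small (0, 0, 0.9981065392494202)
knob [616.83990176 158.2946163   65.        ] [ -6.4 147.5]
knob [625.68161526 155.41896449  65.        ] [  2.8 146.1]
```

The pictures agree with the force readings. The board lies parallel to the shelf edge, its near side where I left it under pressure to within about 2 mm, so it has not sprung back. The crock moved about 9 mm, is upright and is over the board's axis. The bystanders did not move, so I'm handing in.

```bash
python3 - <<'E'
from plant import hand_in
print(hand_in())
E
```

```text
the job is handed in; nothing more can be done
None
```

I swung the board in under the shelf with the closed fingertips until the arm stalled against the stop. I then pressed it home at about 9–12 N for about 0.6 s, eased off, withdrew and handed in at about 10 s on the clock; the hand-in gives no verdict.

**Final checks**
- **Board:** it lies within about 0.01 rad of the shelf's front edge line. Its near side is about 42 mm in front of the edge; the tool position while pressing put it at about 44 mm, so it did not visibly spring back. The far side is about 27 mm inside the edge, within the stop's range.
- **Crock:** it is upright, still over the board's axis, and about 9 mm from where it started (30 mm allowed).
- **Bystanders:** template matching found no movement of the plates, bowls or sauce bottle.

**Not confirmed**
- **Resting force:** I could not measure the small force (over 0.2 N) that must remain between board and stop. I judged it only from the board not springing back.
- **Tool tilt:** the tool tilted slightly while pressing, so the board also pushed up on it with up to 7 N. I saw no effect from this.

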